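# Lock the shaker platform for transport

### The job

The bench shaker is about to be carried away with its tube block on it, so engage its transport lock. Press the spring plunger lightly and work the platform along until you feel the pin drop into its socket, push the plunger fully home and, still holding it down, slide the keeper all the way over it so that it stays trapped when you let go. Work by feel: never force the shaker (about 35 N is too much), and leave the other things on the bench where they are.

Things in the scene. Friction and masses are not known exactly. Their poses are not given: they have to be found in the camera images.
- shaker: White bench shaker, 240 x 280 mm, 105 mm high, standing fixed on the bench. Origin: middle of its underside. Its x points to its back (the control panel is at -x, towards the robot), y to its left, z up. Its platform with a tube block slides along y; the transport lock sits at the platform's front edge and travels with it: grey housing, pin with thumb plate, keeper.
- carriage: The sliding platform with the lock. Same axes as the shaker; its origin is the shaker's origin when it stands at mid travel. It slides 22 mm to either side along y with about 2 N of friction, and starts 12 to 21 mm to the left (+y) of mid travel.
- socket_mid (a point): On the shaker's base under the lock (shaker x -92, y 0, z 60 mm): middle of the socket strip, hidden under the lock's housing. The 12 mm wide socket in it cannot be seen: it lies anywhere from 10 mm right (-y) to 7 mm left (+y) of this point. The plunger's 9 mm round-nosed pin can go down fully only over the socket.
- lock_pad (a point): Middle of the upper face of the thumb plate on the plunger: steel, 46 mm along the shaker's x, 40 mm along y, low ribs along its side edges, 34 mm apart. Shaker x = -92 mm; z = 95 mm when up, 83 mm when home. Closed fingertips press it straight down, into the keeper's window; pressing lightly they can drag the platform along y by ribs and friction.
- lock_plunger (a joint): Depth of the plunger in m: 0 up, 0.012 fully home on the socket's floor (hard stop). Its spring pushes back with 3 N at the top and 9 N at the bottom. Beside the socket the pin's nose meets the hard strip at 0.004 and goes no deeper. It springs up again unless the keeper traps it, which then holds it at 0.010.
- keeper_lip (a point): Middle of the upper edge of the front face of the keeper's lip: 45 mm wide, upright, edge at z = 100 mm, 24 mm behind the plate's middle when open. The keeper is a flat dark slide, 4 mm thick, underside at z = 85 mm, with a window 48 mm (x) by 45 mm (y) round the plate and a solid bridge in front. Pushing the lip to the shaker's +x draws the bridge over the plate.
- lock_keeper (a joint): Travel of the keeper in m to the shaker's +x: 0 open, 0.016 fully over the plate (hard stop); 2 N of friction, more under the spring's load. It is blocked unless the plunger is 0.010 or more down, and the plunger does not stay down alone: hold it while the lip is pushed, for instance with the fingertip staying on the plate and sliding back against the lip.
- timer: White lab timer, 66 x 62 x 18 mm, loose at the front right; origin under its middle. Leave alone.
- petri_dish: Petri dish with lid, 62 mm across, 15 mm high, left of the shaker; origin under its middle. Leave alone.
- reagent_bottle: Small reagent bottle, 47 mm across, 95 mm high, left of the shaker; origin under its middle. Leave alone.
- forceps: Steel forceps, 125 mm long, lying at the front left; origin under their middle. Leave alone.
- marker: Black marker pen, 116 mm long, lying at the front right; origin under its middle. Leave alone.
- brown_vial: Small capped vial, 20 mm across, 51 mm high, left of the shaker; origin under its middle. Leave alone.

How it is judged:
By the outcome, as a careful person would: the job done as asked, in the order asked, and still so for the second after the job is handed in, with the robot touching nothing.
It also fails if it takes over 51 s, if anything falls off the work surface, if the arm or the gripper's body presses on something with over 40 N, if the wrist force passes 120 N, or if a joint passes its speed limit or range.

### The arm

A 6-joint arm with a two-finger parallel gripper is mounted at the origin on a cart in front of the work surface, level with it; the furniture and walls round the work are solid. World frame = base frame: x ahead of the robot, y to its left, z up, the work surface at z = 0. Lengths are in mm, angles in rad, forces in N, time in s.
With the tool pointing down it reaches from about 400 to 925 mm from the base axis. Payload 12.5 kg.
Tool frame: the origin (TCP) lies midway between the tips of the shut fingers; the grasp point (between the pads) lies 19 mm behind it; z points along the fingers, y is the line along which they close (so a half turn about z gives the same grasp; the last joint's range is limited). The gripper opens to 95 mm and grips with 3 to 60 N. Pads are 20 mm wide; open, the fingers measure 119 mm over their backs; the gripper's body (75 mm by 180 mm) begins 59 mm behind the grasp point.
Start: joints at [1.099, 0.491, 1.559, -0, 1.092, -0.106], TCP at [223.546, 583.675, 192.161] pointing down, gripper open.
Joint ranges: [-3.1, 3.1], [-0.84, 2.19], [0.05, 2.79], [-1.13, 4.28], [0.06, 2.93], [-2.69, 2.69]. Speed limits (rad/s): [2.22, 2.22, 2.79, 3.14, 3.14, 3.14].

### API

Orientations are given as [roll, pitch, yaw] about the fixed x, y, z axes, in that order (R = Rz(yaw) Ry(pitch) Rx(roll)).
In Python, from cell import env gives the robot as it stands.
- The arm moves only by the tool arm_command, never from a script. Its argument "targets" is a list of rows, each a list of 5 numbers: the shift along the tool's x, y, z in mm, then the turn about the tool's z in degrees, then the opening, from 0 (shut) to 1 (fully open). In form: [[tx, ty, tz, roll, fingers], ...]. A call has 1 to 5 rows; each row is the pose to reach, as a shift and turn from the pose commanded when the call began, along the tool's axes at that moment; what a row does not reach only later rows make up. A row lasts 1/10 s, in which the tool goes at most 50 mm and 8.59 degrees, less where a joint would pass 70% of its speed; a pose out of reach is approached as far as the arm can. A call with a gripper value outside its range is refused whole. The fingers move at their own pace and stop on an object; the grip force is fixed at half the most. Time passes only in rows, so rows that repeat a pose let the fingers close. It gives the time, the measured TCP pose, the force, the opening and the grip force at its end, in the units of the state.
- env.state(): the state, without advancing time (a new reading comes with each control period).
- env.read_camera(name): name is "side" or "top"; returns a dict with "frame" (400x640x3 uint8, red, green, blue), "vertical_fov" (degrees; the focal length in pixels is half the picture's height over the tangent of half this angle, whatever the lens; pixels are square), "cx", "cy" (the principal point, pixels), "world_from_camera" (4x4, takes a point from camera to world coordinates). Camera axes: x right, y down, z forward; pixel columns grow to the right and rows downward; lengths in mm; the calibration is good to about 2 mm. A picture is of the moment at which its call begins. There is no depth.
- env.job_done(): hands the job in; it is judged then, once.
The state is a dict: "t": time; "joints": joint angles; "qvel": joint speeds; "tau": joint torques, N m; "eef_pos": TCP position; "tcp_rot": TCP orientation; "ft_force": force on the tool from outside, world axes, zero at the start; "moment": the same for the moment, N m; "opening": opening from 0.0 (shut) to 1.0 (fully open); "grip_force": force on a finger pad.
Only numpy, scipy, OpenCV 4.12 (cv2) and the standard library are available. Lean on these libraries where they do the work, as an engineer would, in place of code of your own. Each camera call takes 0.05 s, during which the arm holds its last target. There are 200 camera calls.

## Working session

There is one attempt and no reset: what is moved stays moved. The work goes in short steps, Python scripts to look and compute and a tool call to move; the robot and the scene stay as the last step left them, time stands still between calls to the robot, and variables do not carry over. Pictures are saved under pics/ and viewed, at most 10 in all, crops included, and the job is handed in when it is done.

Besides the shell and the picture viewer there is one more tool, called after "Request:" by a JSON object that holds its "fn" and its "kwargs". arm_command: Moves the arm, as the interface text tells. Its arguments: {"type":"object","properties":{"targets":{"type":"array","items":{"type":"array","items":{"type":"number"}}}},"required":["targets"]}

```bash
mkdir -p pics; python3 - <<'E'
from cell import env
import cv2,numpy as np,pickle
s=env.state();print(s)
for n in("top","side"):
    c=env.read_camera(n);cv2.imwrite(f"pics/{n}0.png",c["frame"][:,:,::-1]);pickle.dump(c,open(f"{n}0.pkl","wb"))
    print(n,c["vertical_fov"],c["cx"],c["cy"],np.round(c["world_from_camera"],3).tolist())
E
```

```text
{'t': 0.0, 'joints': array([ 1.09940192e+00,  4.91554796e-01,  1.55944832e+00, -3.12908532e-05,
        1.09171986e+00, -1.05573853e-01]), 'qvel': array([ 0.00033625,  0.00048681, -0.00014037,  0.0010079 , -0.00301808,
       -0.00148769]), 'tau': array([ 1.35910912e-03, -6.12655520e+01, -2.58174598e+01,  6.92690816e-02,
        4.83010348e-02, -6.33441050e-05]), 'eef_pos': array([223.41786722, 583.40866804, 191.56511906]), 'tcp_rot': array([-3.14046570e+00, -9.15139347e-05,  2.77578649e+00]), 'ft_force': array([-0.34054264, -0.20156845, -0.25204557]), 'moment': array([ 0.0303325 ,  0.01776145, -0.00975083]), 'grip_force': 0.0, 'opening': 1.0008337807331018}
top 48.18987007296749 323.50209212598384 190.13428489602757 [[-0.02, -0.995, 0.1, 356.831], [-1.0, 0.02, -0.001, -73.176], [-0.001, -0.1, -0.995, 1619.81], [0.0, 0.0, 0.0, 1.0]]
side 43.86950703299941 322.7339921217534 198.06150286307192 [[-0.998, 0.052, -0.036, 579.073], [0.062, 0.701, -0.71, 900.563], [-0.011, -0.711, -0.703, 1013.12], [0.0, 0.0, 0.0, 1.0]]
```

View pics/top0.png

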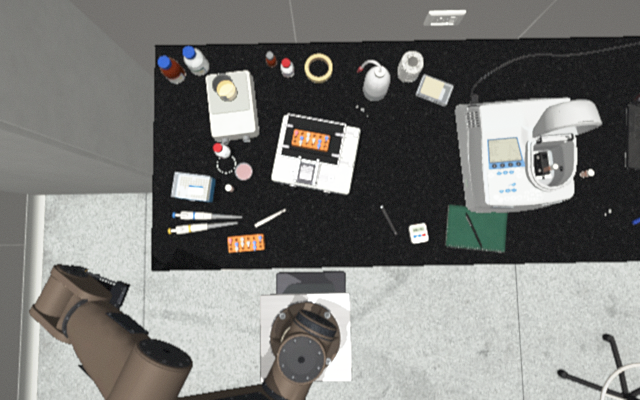

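View pics/side0.png

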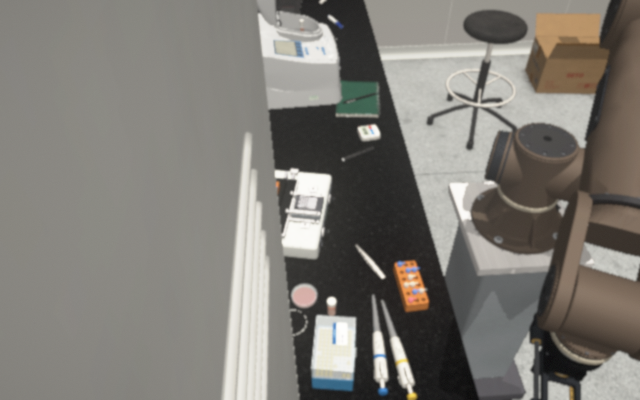

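The top picture shows the shaker at about (317,154) with its lock near (308,172). The side picture shows it at about (307,215), with the wall hiding its back. I'll enlarge both.

```bash
python3 - <<'E'
import cv2
a=cv2.imread("pics/top0.png")[105:205,260:375];b=cv2.imread("pics/side0.png")[160:265,265:345]
cv2.imwrite("pics/topz.png",cv2.resize(a,None,fx=6,fy=6,interpolation=cv2.INTER_CUBIC)[:600])
cv2.imwrite("pics/sidez.png",cv2.resize(b,None,fx=5.7,fy=5.7,interpolation=cv2.INTER_CUBIC)[:600])
E
```

```text
(no output)
```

View pics/topz.png

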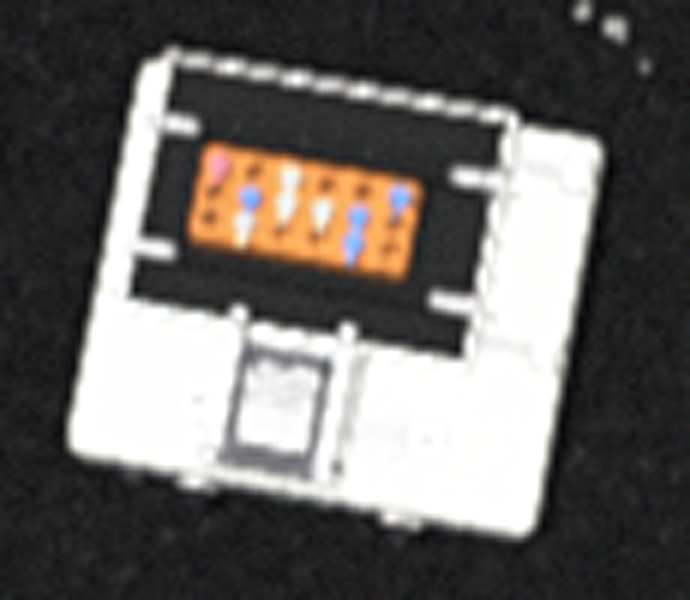

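View pics/sidez.png

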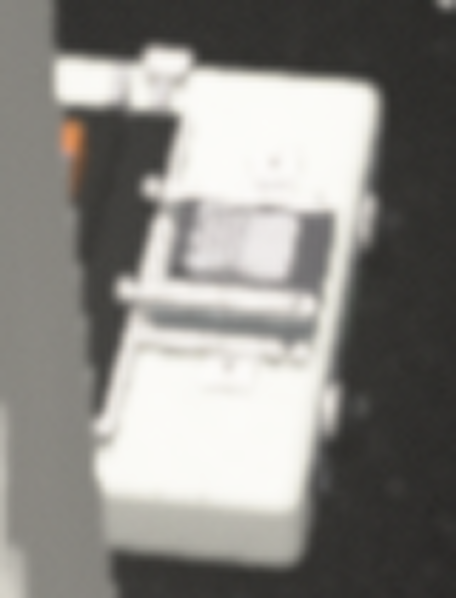

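Top zoom: plate corners are about (252,365), (328,373), (312,452) and (238,445). The base's front edge runs from (75,452) to (530,533). The side zoom shows the lock at about (250,245).

```bash
cat >h.py <<'E'
import numpy as np,pickle
def ray(c,u,v,z):
    f=200/np.tan(np.radians(c["vertical_fov"]/2));M=np.array(c["world_from_camera"])
    d=M[:3,:3]@[(u-c["cx"])/f,(v-c["cy"])/f,1];o=M[:3,3]
    return o+d*(z-o[2])/d[2]
def proj(c,p):
    f=200/np.tan(np.radians(c["vertical_fov"]/2));M=np.array(c["world_from_camera"])
    q=M[:3,:3].T@(np.array(p)-M[:3,3]);return np.array([c["cx"]+f*q[0]/q[2],c["cy"]+f*q[1]/q[2]])
E
python3 - <<'E'
from h import *
c=pickle.load(open("top0.pkl","rb"))
g=lambda x,y,z:ray(c,260+(x+.5)/6-.5,105+(y+.5)/6-.5,z)
P=[g(*p,95) for p in[(252,365),(328,373),(312,452),(238,445)]];print(np.round(P,1),np.mean(P,0))
# shaker outline
a,b=g(78,452,70),g(530,533,70);d=a-b;print("front",a,b,np.linalg.norm(d),np.degrees(np.arctan2(-d[0],d[1])))
a,b=g(172,52,95),g(512,113,95);d=a-b;print("platback",np.linalg.norm(d),np.degrees(np.arctan2(-d[0],d[1])))
e,f=g(600,145,70),g(538,530,70);d=e-f;print("right",np.linalg.norm(d),np.degrees(np.arctan2(d[1],d[0])))
s=pickle.load(open("side0.pkl","rb"))
h=lambda x,y,z:ray(s,265+(x+.5)/5.7-.5,160+(y+.5)/5.7-.5,z)
print("side plate",h(243,243,95),[h(*p,95).round(0) for p in[(190,200),(298,215),(295,278),(185,275)]])
E
```

```text
[[597.   -0.6  95. ]
 [591.5 -44.1  95. ]
 [546.  -34.2  95. ]
 [550.9   8.1  95. ]] [571.37756759 -17.69265803  95.        ]
front [551.83945893 102.607112    70.        ] [ 499.29555056 -159.15059881   70.        ] 266.9793277977555 -11.350414025960944
platback 200.72493043750484 -11.530952495761822
right 230.69956965520967 -10.560947963079219
side plate [572.96872472 -14.90508532  95.        ] [array([596., -45.,  95.]), array([547., -31.,  95.]), array([550.,   9.,  95.]), array([600.,   4.,  95.])]
```

Request:
{"fn": "arm_command", "kwargs": {"targets": [[-36,-29,0,0,0],[-72,-58,0,0,0],[-108,-87,0,0,0],[-144,-116,0,0,0],[-180,-145,0,0,0]]}}

```text
t: 0.6
eef_pos: [340.2, 382.2, 192.0]
tcp_rot: [-3.141, -0.0, 2.776]
ft_force: [0.8, 0.3, 0.4]
opening: 0.634
grip_force: 0.0
```

Request:
{"fn": "arm_command", "kwargs": {"targets": [[-36,-29,0,0,0],[-72,-58,0,0,0],[-108,-87,0,0,0],[-144,-116,0,0,0],[-180,-145,0,0,0]]}}

```text
t: 1.1
eef_pos: [456.6, 182.3, 192.1]
tcp_rot: [3.142, -0.0, 2.776]
ft_force: [0.7, 0.4, -0.5]
opening: 0.216
grip_force: 0.0
```

Request:
{"fn": "arm_command", "kwargs": {"targets": [[-36,-29,0,0,0],[-72,-58,0,0,0],[-108,-87,0,-4,0],[-144,-116,0,-7,0],[-180,-145,20,-9.7,0]]}}

```text
t: 1.6
eef_pos: [573.8, -17.4, 173.8]
tcp_rot: [3.141, 0.004, 2.947]
ft_force: [1.2, 1.0, 0.2]
opening: 0.003
grip_force: 0.0
```

Request:
{"fn": "arm_command", "kwargs": {"targets": [[0,0,0,0,0],[0,0,0,0,0],[0,0,0,0,0]]}}

```text
t: 1.9
eef_pos: [571.6, -14.7, 172.4]
tcp_rot: [3.141, -0.0, 2.945]
ft_force: [0.8, 0.2, 0.0]
opening: 0.007
grip_force: 0.0
```

Request:
{"fn": "arm_command", "kwargs": {"targets": [[0,-1,20,0,0],[0,-2,40,0,0],[0,-2,57,0,0],[0,-2,57,0,0],[0,-2,57,0,0]]}}

```text
t: 2.4
eef_pos: [571.7, -16.5, 116.1]
tcp_rot: [3.141, 0.0, 2.946]
ft_force: [-0.7, -0.8, 0.8]
opening: 0.003
grip_force: 0.0
```

```bash
python3 - <<'E'
from cell import env
import cv2,pickle
from h import *
c=env.read_camera("side");pickle.dump(c,open("side1.pkl","wb"));t=env.read_camera("top");s=env.state();print(s["eef_pos"],proj(c,s["eef_pos"]),proj(t,s["eef_pos"]))
a=cv2.resize(c["frame"][180:240,270:350,::-1],None,fx=7,fy=7,interpolation=cv2.INTER_CUBIC)
cv2.imwrite("pics/s1.png",a)
E
```

```text
[572.05665512 -16.86099745 116.51798847] [307.26508596 195.78646971] [306.17423326 171.62510538]
```

View pics/s1.png

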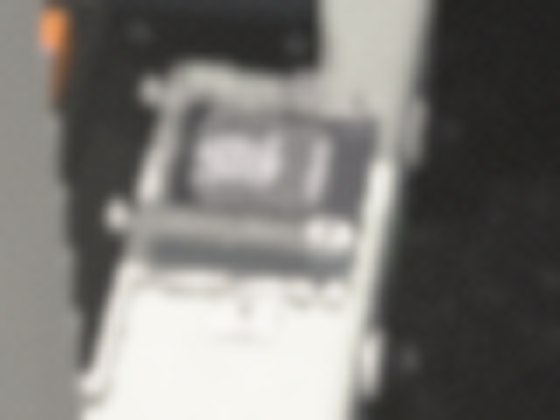

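The fingers are dark. Their tip projects to about (261,111), over the plate, whose middle is at about (255,160). Lowering to contact.

Request:
{"fn": "arm_command", "kwargs": {"targets": [[0,0,10,0,0],[0,0,17,0,0],[0,0,20,0,0],[0,0,21,0,0],[0,0,22,0,0]]}}

```text
t: 3.0
eef_pos: [571.7, -17.4, 93.1]
tcp_rot: [3.141, -0.0, 2.945]
ft_force: [-0.1, 0.5, 0.1]
opening: 0.003
grip_force: 0.0
```

Request:
{"fn": "arm_command", "kwargs": {"targets": [[0,0,1,0,0],[0,0,1,0,0],[0,0,2,0,0],[0,0,2,0,0]]}}

```text
t: 3.4
eef_pos: [571.6, -17.4, 91.3]
tcp_rot: [3.142, 0.0, 2.945]
ft_force: [0.2, -1.0, 0.1]
opening: 0.004
grip_force: 0.0
```

Request:
{"fn": "arm_command", "kwargs": {"targets": [[0,0,1,0,0],[0,0,1,0,0]]}}

```text
t: 3.6
eef_pos: [571.6, -17.4, 90.2]
tcp_rot: [3.142, -0.0, 2.945]
ft_force: [0.5, 0.1, 0.3]
opening: 0.002
grip_force: 0.0
```

Request:
{"fn": "arm_command", "kwargs": {"targets": [[0,0,1,0,0],[0,0,1,0,0]]}}

```text
t: 3.8
eef_pos: [571.6, -17.4, 89.2]
tcp_rot: [3.142, -0.0, 2.945]
ft_force: [0.3, 0.6, 0.9]
opening: 0.003
grip_force: 0.0
```

Request:
{"fn": "arm_command", "kwargs": {"targets": [[0,0,1,0,0],[0,0,1,0,0]]}}

```text
t: 4.0
eef_pos: [571.6, -17.3, 88.2]
tcp_rot: [3.142, -0.0, 2.945]
ft_force: [0.7, -0.3, 0.1]
opening: 0.004
grip_force: 0.0
```

```bash
python3 - <<'E'
from cell import env
import cv2
from h import *
c=env.read_camera("side");t=env.read_camera("top");s=env.state();print(s["eef_pos"],s["ft_force"],proj(c,s["eef_pos"]),proj(t,s["eef_pos"]))
g=lambda f:np.clip(255*(f/255.)**.5,0,255).astype(np.uint8)
a=cv2.resize(g(c["frame"][165:235,275:345,::-1]),None,fx=8,fy=8,interpolation=cv2.INTER_CUBIC)[:,:400]
b=cv2.resize(g(t["frame"][140:210,270:340,::-1]),None,fx=5.7,fy=8,interpolation=cv2.INTER_CUBIC)[:,:399]
cv2.imwrite("pics/s2.png",np.hstack([a,b]))
E
```

```text
[571.64847019 -17.36301673  88.24745337] [-0.48946118  0.44350962 -0.30756971] [307.77038049 203.34659746] [306.64639959 172.89361486]
```

View pics/s2.png

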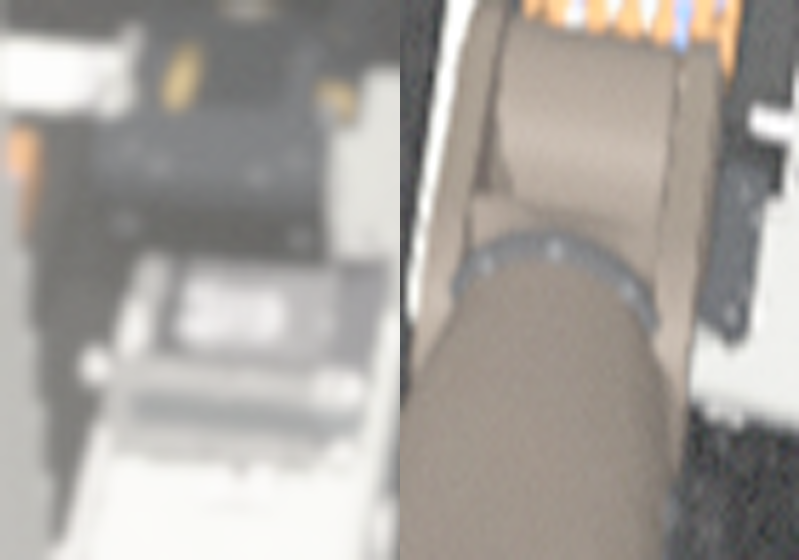

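The side half shows the gripper body at about (210,200) and the plate's bright patch at (235,310). The arm covers the lock in the top view. Where the fingertips are is unclear, so I'll compare with the first picture.

```bash
python3 - <<'E'
from cell import env
import cv2
from h import *
c=env.read_camera("side");c0=pickle.load(open("side0.pkl","rb"))
g=lambda f:cv2.resize(np.clip(255*(f[165:225,285:325,::-1]/255.)**.7,0,255).astype(np.uint8),None,fx=10,fy=10,interpolation=cv2.INTER_NEAREST)
cv2.imwrite("pics/s3.png",np.hstack([g(c0["frame"]),g(c["frame"])]))
E
```

```text
(no output)
```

View pics/s3.png

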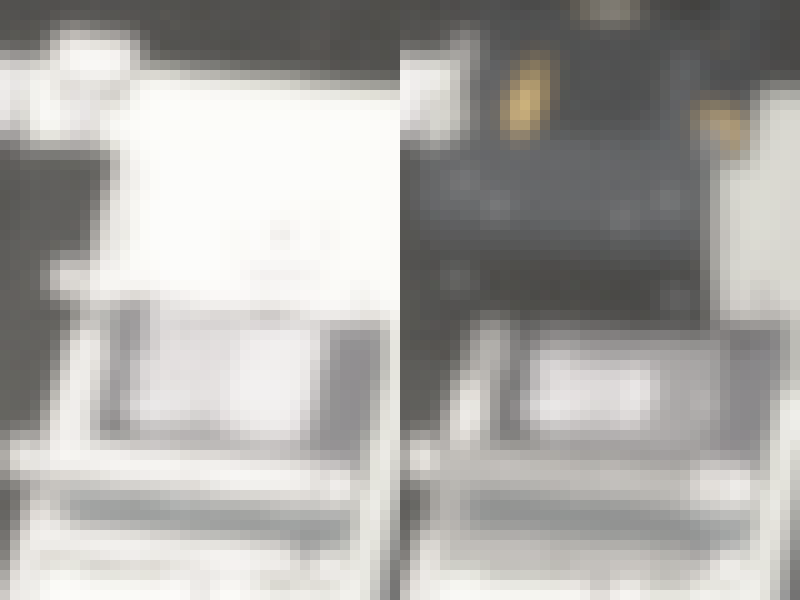

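```bash
python3 - <<'E'
from h import *
c=pickle.load(open("side0.pkl","rb"));p=np.array([571.6,-17.4,88.2]);x=np.array([.981,-.196,0]);y=np.array([.196,.981,0]);z=np.array([0,0,1])
for dx in(-37,37):
  for dy in (90,):print(dx,dy,proj(c,p+dx*x+dy*y+78*z), proj(c,p+dx*x+dy*y+150*z))
print([proj(c,p+dy*y) for dy in(-12,12)])
E
```

```text
-37 90 [316.20718109 208.33055673] [315.55832498 186.28166308]
37 90 [285.58831614 205.58273064] [283.58160995 183.56019118]
[array([308.49716561, 200.14157002]), array([307.07130198, 206.59705055])]
```

The seen body edge (row 198) neither confirms nor rules out the tip position. I'll keep feeling downwards in 1 mm steps.

Request:
{"fn": "arm_command", "kwargs": {"targets": [[0,0,1,0,0],[0,0,1,0,0]]}}

```text
t: 4.35
eef_pos: [571.6, -17.3, 87.1]
tcp_rot: [3.142, -0.0, 2.945]
ft_force: [0.3, 0.0, -0.9]
opening: 0.001
grip_force: 0.0
```

Request:
{"fn": "arm_command", "kwargs": {"targets": [[0,0,1,0,0],[0,0,1,0,0]]}}

```text
t: 4.55
eef_pos: [571.6, -17.4, 86.1]
tcp_rot: [3.142, -0.0, 2.945]
ft_force: [0.4, -0.9, 0.3]
opening: 0.002
grip_force: 0.0
```

```bash
python3 - <<'E'
from cell import env
from h import *
s=env.state();print(s["eef_pos"],s["ft_force"],s["moment"],s["tau"])
import cv2
c=pickle.load(open("side0.pkl","rb"));p=np.array([223.4,583.4,191.6])
y=np.array([.357,.934,0])
print(proj(c,p),proj(c,p+48*y),proj(c,p-48*y),proj(c,p+[0,0,78]))
t=pickle.load(open("top0.pkl","rb"));print(proj(t,p),proj(t,p+48*y),proj(t,p-48*y))
g=lambda f:cv2.resize(np.clip(255*(f/255.)**.5,0,255).astype(np.uint8),None,fx=4,fy=4,interpolation=cv2.INTER_CUBIC)
cv2.imwrite("pics/st.png",np.hstack([g(c["frame"][290:400,520:620,::-1]),g(t["frame"][240:350,25:125,::-1])]))
E
```

```text
[571.62259125 -17.37168284  86.14057089] [ 0.41288127 -0.8935425   0.2580782 ] [ 0.00565525 -0.02151263  0.0259558 ] [ 1.56468577e-03 -5.86701429e+01 -1.97418487e+01 -2.25460832e-02
  5.57216175e-02 -2.56683660e-05]
[532.49467933 407.2325426 ] [532.11376385 436.39740982] [532.84642886 380.30077206] [547.03640499 386.0935989 ]
[116.25260822 281.79191544] [102.1638044  276.55305504] [130.3750149  287.04327092]
```

View pics/st.png

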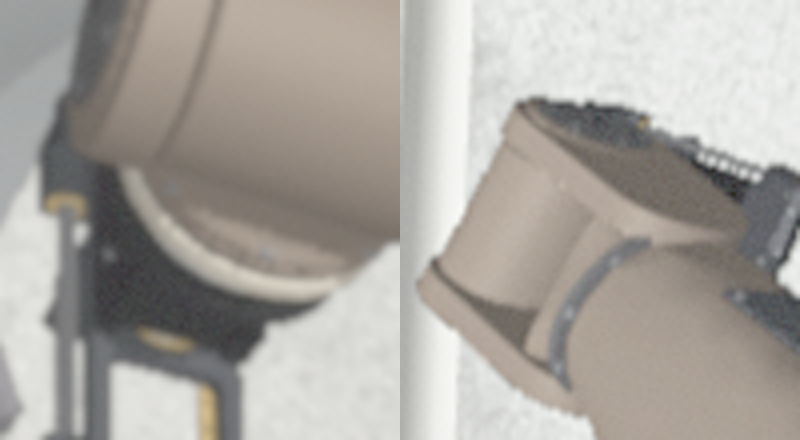

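The start crop shows dark fingers with gold pads. The side view suggests the real tips are higher than the reported TCP, which fits the lack of contact. Descending further by feel.

Request:
{"fn": "arm_command", "kwargs": {"targets": [[0,0,1,0,0],[0,0,2,0,0]]}}

```text
t: 4.75
eef_pos: [571.7, -17.3, 84.2]
tcp_rot: [3.141, 0.0, 2.945]
ft_force: [0.1, -0.4, -0.6]
opening: 0.007
grip_force: 0.0
```

Request:
{"fn": "arm_command", "kwargs": {"targets": [[0,0,1,0,0],[0,0,1,0,0]]}}

```text
t: 4.95
eef_pos: [571.6, -17.3, 83.1]
tcp_rot: [3.141, -0.0, 2.945]
ft_force: [-1.0, -0.0, 0.6]
opening: 0.006
grip_force: 0.0
```

Request:
{"fn": "arm_command", "kwargs": {"targets": [[0,0,1,0,0],[0,0,1,0,0]]}}

```text
t: 5.15
eef_pos: [571.6, -17.4, 82.2]
tcp_rot: [3.141, -0.0, 2.945]
ft_force: [0.2, -0.6, -0.5]
opening: 0.002
grip_force: 0.0
```

```bash
python3 - <<'E'
from cell import env
from h import *
c=env.read_camera("side");c0=pickle.load(open("side0.pkl","rb"));c1=pickle.load(open("side1.pkl","rb"))
for k in(c0,c1,c):
  print(k["frame"][188:214:1,294:320:2].mean(2).astype(int))
s=env.state();print(proj(c,s["eef_pos"]))
E
```

```text
[[137 220 241 250 250 250 250 247 249 235 243 248 245]
 [150 222 244 250 250 250 250 247 249 242 246 248 245]
 [171 227 247 249 250 250 250 247 248 247 247 247 247]
 [203 234 247 249 250 250 250 248 243 244 242 244 248]
 [226 241 246 248 250 250 249 248 239 237 237 242 248]
 [230 240 238 242 247 248 249 248 242 241 242 243 247]
 [219 219 203 220 235 241 245 247 242 242 244 245 247]
 [187 170 150 193 219 227 231 232 225 223 233 242 244]
 [167 141 128 193 208 208 202 205 192 185 206 225 225]
 [176 135 129 192 202 200 198 201 202 199 209 200 172]
 [202 135 132 191 208 206 209 210 223 226 228 205 138]
 [219 137 137 191 212 210 212 217 231 233 233 214 130]
 [219 142 154 199 214 213 212 220 232 233 232 210 126]
 [213 141 170 209 212 214 213 223 232 233 232 198 123]
 [204 133 173 211 211 212 215 227 234 233 232 188 119]
 [198 127 171 213 215 213 215 230 235 235 233 183 117]
 [190 129 185 219 219 215 215 231 235 235 232 175 116]
 [178 130 199 224 220 211 212 230 234 234 228 166 116]
 [168 119 187 215 207 195 202 223 231 233 224 153 116]
 [161 107 156 181 178 169 179 207 224 228 218 142 114]

[... 2520 characters left out ...]
19 112  94]
 [136  93 161 202 195 195 181 183 162 138 135 119  99]
 [130  89 162 208 206 205 199 214 179 143 139 122 102]
 [127  94 179 215 214 206 205 223 185 143 143 126 107]
 [125  98 193 223 216 204 205 222 184 144 144 130 108]
 [122  98 185 217 206 193 198 216 179 143 143 130 108]
 [116  93 159 187 181 175 183 200 169 145 141 124 109]
 [116  97 139 161 161 159 162 176 156 144 137 119 108]
 [134 121 134 144 143 142 146 149 140 137 133 119 111]
 [155 151 145 144 139 138 141 136 131 130 135 138 128]
 [167 168 162 160 156 152 157 148 141 137 155 174 166]
 [165 167 166 165 164 166 171 166 160 156 177 201 209]
 [147 151 153 156 160 164 170 168 166 164 184 209 228]]
[307.84320473 204.95853633]
```

Request:
{"fn": "arm_command", "kwargs": {"targets": [[0,0,1,0,0],[0,0,2,0,0],[0,0,3,0,0]]}}

```text
t: 5.5
eef_pos: [571.7, -17.4, 79.2]
tcp_rot: [3.142, 0.0, 2.945]
ft_force: [0.2, 0.7, 0.2]
opening: 0.002
grip_force: 0.0
```

Request:
{"fn": "arm_command", "kwargs": {"targets": [[0,0,1,0,0],[0,0,2,0,0]]}}

```text
t: 5.7
eef_pos: [571.7, -17.4, 77.2]
tcp_rot: [3.141, -0.0, 2.945]
ft_force: [-0.4, 1.0, 0.4]
opening: 0.003
grip_force: 0.0
```

Request:
{"fn": "arm_command", "kwargs": {"targets": [[0,0,1,0,0],[0,0,2,0,0]]}}

```text
t: 5.9
eef_pos: [571.7, -17.4, 75.2]
tcp_rot: [3.142, -0.0, 2.945]
ft_force: [1.2, 0.5, -0.1]
opening: 0.002
grip_force: 0.0
```

Request:
{"fn": "arm_command", "kwargs": {"targets": [[0,0,1,0,0],[0,0,2,0,0]]}}

```text
t: 6.1
eef_pos: [571.6, -17.4, 73.2]
tcp_rot: [3.142, -0.0, 2.945]
ft_force: [0.5, -0.3, -0.3]
opening: 0.003
grip_force: 0.0
```

Request:
{"fn": "arm_command", "kwargs": {"targets": [[0,0,1,0,0],[0,0,2,0,0]]}}

```text
t: 6.3
eef_pos: [571.7, -17.4, 71.4]
tcp_rot: [3.141, 0.0, 2.945]
ft_force: [-0.3, -0.5, 2.6]
opening: 0.004
grip_force: 1.5
```

```bash
python3 - <<'E'
from cell import env
import cv2
from h import *
c=env.read_camera("side");s=env.state();print(s["eef_pos"],s["ft_force"],s["tau"],proj(c,s["eef_pos"]))
g=lambda f:cv2.resize(np.clip(255*(f/255.)**.5,0,255).astype(np.uint8),None,fx=7,fy=7,interpolation=cv2.INTER_CUBIC)
cv2.imwrite("pics/s4.png",g(c["frame"][140:225,265:375,::-1]))
E
```

```text
[571.70685345 -17.35699615  71.2523163 ] [-0.12158198  0.50210609  2.15396707] [-1.96754036e-02 -5.81345022e+01 -1.87054360e+01 -2.43308034e-02
 -5.44271461e-03  1.76024110e-05] [307.9567698  207.86857111]
```

View pics/s4.png

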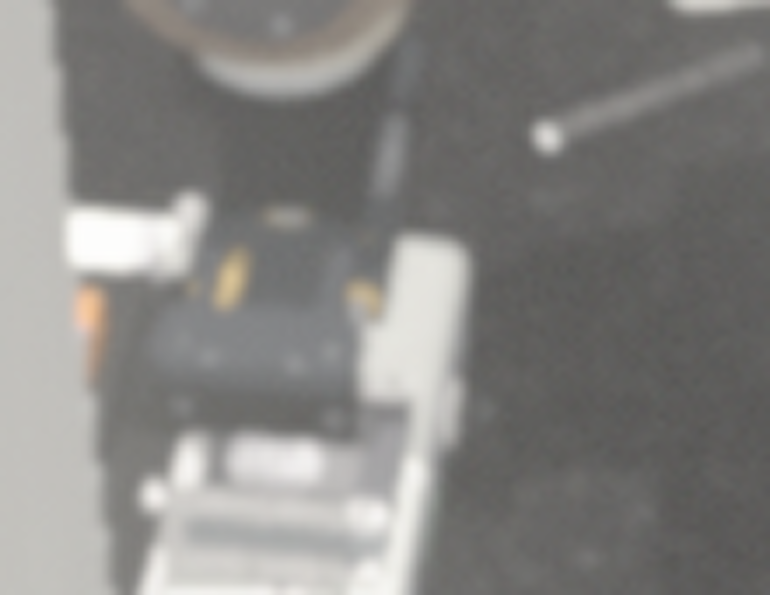

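The side view shows the body at about (260,340) and the plate's lit strip at (275,455). Contact came at a reported z of about 71.5. Next I'll check the stiffness.

Request:
{"fn": "arm_command", "kwargs": {"targets": [[0,0,1,0,0],[0,0,1,0,0]]}}

```text
t: 6.55
eef_pos: [571.7, -17.3, 70.3]
tcp_rot: [3.141, 0.0, 2.945]
ft_force: [-0.1, 0.5, 3.8]
opening: 0.005
grip_force: 1.7
```

Request:
{"fn": "arm_command", "kwargs": {"targets": [[0,0,1,0,0],[0,0,1,0,0]]}}

```text
t: 6.75
eef_pos: [571.7, -17.4, 69.3]
tcp_rot: [3.141, 0.0, 2.945]
ft_force: [-0.9, 0.4, 4.1]
opening: 0.003
grip_force: 1.9
```

Request:
{"fn": "arm_command", "kwargs": {"targets": [[0,0,1,0,0],[0,0,1,0,0]]}}

```text
t: 6.95
eef_pos: [571.7, -17.4, 68.4]
tcp_rot: [3.141, 0.0, 2.945]
ft_force: [-2.7, 0.5, 6.5]
opening: 0.005
grip_force: 3.3
```

Request:
{"fn": "arm_command", "kwargs": {"targets": [[0,0,1,0,0],[0,0,1,0,0]]}}

```text
t: 7.15
eef_pos: [571.8, -17.4, 68.1]
tcp_rot: [3.142, 0.001, 2.945]
ft_force: [-4.2, 0.2, 13.5]
opening: 0.001
grip_force: 6.8
```

Request:
{"fn": "arm_command", "kwargs": {"targets": [[0,-1,-0.3,0,0],[0,-2,-0.3,0,0]]}}

```text
t: 7.35
eef_pos: [571.5, -18.7, 68.2]
tcp_rot: [3.141, 0.001, 2.945]
ft_force: [-2.1, 6.3, 10.5]
opening: 0.007
grip_force: 5.4
```

Request:
{"fn": "arm_command", "kwargs": {"targets": [[0,-1,0,0,0],[0,-2,0,0,0]]}}

```text
t: 7.55
eef_pos: [571.1, -20.6, 68.2]
tcp_rot: [3.141, 0.001, 2.945]
ft_force: [-1.4, 5.8, 9.7]
opening: 0.007
grip_force: 5.4
```

Request:
{"fn": "arm_command", "kwargs": {"targets": [[0,-1,0,0,0],[0,-2,0,0,0]]}}

```text
t: 7.75
eef_pos: [570.7, -22.5, 68.2]
tcp_rot: [3.141, 0.001, 2.945]
ft_force: [-2.4, 6.0, 10.9]
opening: 0.003
grip_force: 5.4
```

Request:
{"fn": "arm_command", "kwargs": {"targets": [[0,-1,0,0,0],[0,-2,0,0,0]]}}

```text
t: 7.95
eef_pos: [570.3, -24.5, 68.2]
tcp_rot: [3.141, 0.001, 2.945]
ft_force: [-1.8, 5.5, 11.4]
opening: 0.005
grip_force: 5.5
```

Request:
{"fn": "arm_command", "kwargs": {"targets": [[0,-1,0,0,0],[0,-2,0,0,0]]}}

```text
t: 8.15
eef_pos: [569.9, -26.5, 68.2]
tcp_rot: [3.141, 0.001, 2.945]
ft_force: [-2.1, 4.8, 11.1]
opening: 0.002
grip_force: 5.5
```

Request:
{"fn": "arm_command", "kwargs": {"targets": [[0,-1,0,0,0],[0,-2,0,0,0]]}}

```text
t: 8.35
eef_pos: [569.5, -28.4, 68.2]
tcp_rot: [3.141, 0.001, 2.945]
ft_force: [-2.6, 5.6, 11.7]
opening: 0.002
grip_force: 5.5
```

```bash
python3 - <<'E'
from cell import env
import cv2
from h import *
c=env.read_camera("side")["frame"].mean(2).astype(np.float32);c0=pickle.load(open("side0.pkl","rb"))["frame"].mean(2).astype(np.float32)
for (r0,r1,a,b) in[(208,222,290,318),(205,216,287,300)]:
  R=cv2.matchTemplate(c[r0-14:r1+14,a-6:b+6],c0[r0:r1,a:b],cv2.TM_CCOEFF_NORMED)
  i=np.unravel_index(R.argmax(),R.shape);print(R.max(),i[0]-14,i[1]-6)
k=pickle.load(open("side0.pkl","rb"))
print(proj(k,[569.5,-28.4,95])-proj(k,[571.7,-17.4,95]))
E
```

```text
0.7579665 -3 -1
0.8478054 -3 0
[ 0.66615659 -2.99773775]
```

The carriage is following: a 3 px shift is about 11 mm. Continuing.

Request:
{"fn": "arm_command", "kwargs": {"targets": [[0,-1,0,0,0],[0,-2,0,0,0]]}}

```text
t: 8.6
eef_pos: [569.1, -30.4, 68.2]
tcp_rot: [3.141, 0.0, 2.945]
ft_force: [-1.5, 5.6, 11.0]
opening: 0.003
grip_force: 5.1
```

Request:
{"fn": "arm_command", "kwargs": {"targets": [[0,-1,0,0,0],[0,-2,0,0,0]]}}

```text
t: 8.8
eef_pos: [568.6, -32.7, 67.9]
tcp_rot: [3.141, 0.0, 2.945]
ft_force: [-2.2, 2.5, 6.3]
opening: -0.001
grip_force: 3.3
```

Request:
{"fn": "arm_command", "kwargs": {"targets": [[0,-1,0,0,0],[0,-2,0,0,0]]}}

```text
t: 9.0
eef_pos: [568.1, -34.8, 67.7]
tcp_rot: [3.141, 0.0, 2.945]
ft_force: [-0.9, 2.0, 4.9]
opening: 0.005
grip_force: 2.4
```

The pin has dropped: Fz fell from 11 to 5 N. Pressing home.

Request:
{"fn": "arm_command", "kwargs": {"targets": [[0,0,1,0,0],[0,0,2,0,0]]}}

```text
t: 9.2
eef_pos: [568.1, -35.0, 65.7]
tcp_rot: [3.142, -0.0, 2.945]
ft_force: [-2.8, 0.4, 8.1]
opening: 0.003
grip_force: 4.1
```

Request:
{"fn": "arm_command", "kwargs": {"targets": [[0,0,1,0,0],[0,0,2,0,0]]}}

```text
t: 9.4
eef_pos: [568.0, -35.3, 63.9]
tcp_rot: [-3.141, -0.0, 2.945]
ft_force: [-4.4, -1.6, 8.9]
opening: 0.005
grip_force: 4.8
```

Request:
{"fn": "arm_command", "kwargs": {"targets": [[0,0,1,0,0],[0,0,2,0,0]]}}

```text
t: 9.6
eef_pos: [568.0, -35.5, 62.0]
tcp_rot: [-3.141, 0.0, 2.945]
ft_force: [-4.5, -2.9, 10.6]
opening: 0.001
grip_force: 5.7
```

Request:
{"fn": "arm_command", "kwargs": {"targets": [[0,-0.5,1,0,0],[0,-0.5,1,0,0]]}}

```text
t: 9.8
eef_pos: [567.9, -35.8, 60.8]
tcp_rot: [-3.141, -0.0, 2.945]
ft_force: [-3.7, -2.5, 7.6]
opening: 0.006
grip_force: 4.1
```

Request:
{"fn": "arm_command", "kwargs": {"targets": [[0,0,1,0,0],[0,0,1,0,0]]}}

```text
t: 10.0
eef_pos: [568.0, -35.8, 60.2]
tcp_rot: [-3.141, 0.0, 2.945]
ft_force: [-4.5, -0.6, 12.5]
opening: 0.005
grip_force: 6.6
```

The plunger is home. The strip was at 68.2 and the plate is now at 60.2, which makes the 12 mm. Sliding back toward the lip.

Request:
{"fn": "arm_command", "kwargs": {"targets": [[-1,0,0,0,0],[-2,0,0,0,0],[-3,0,0,0,0],[-4,0,0,0,0]]}}

```text
t: 10.4
eef_pos: [568.8, -35.9, 60.0]
tcp_rot: [-3.141, -0.007, 2.945]
ft_force: [-15.9, 1.4, 20.2]
opening: 0.004
grip_force: 10.2
```

Request:
{"fn": "arm_command", "kwargs": {"targets": [[-1,0,0,0,0],[-2,0,0,0,0],[-3,0,0,0,0],[-4,0,0,0,0]]}}

```text
t: 10.8
eef_pos: [573.0, -36.7, 60.0]
tcp_rot: [-3.141, -0.006, 2.945]
ft_force: [-15.3, 0.9, 19.8]
opening: 0.003
grip_force: 9.9
```

Request:
{"fn": "arm_command", "kwargs": {"targets": [[-1,0,-0.5,0,0],[-2,0,-0.5,0,0],[-3,0,-0.5,0,0]]}}

```text
t: 11.1
eef_pos: [576.9, -37.4, 60.2]
tcp_rot: [-3.141, -0.004, 2.945]
ft_force: [-11.8, 0.6, 13.6]
opening: 0.002
grip_force: 7.0
```

Request:
{"fn": "arm_command", "kwargs": {"targets": [[-1,0,0,0,0],[-2,0,0,0,0],[-3,0,0,0,0]]}}

```text
t: 11.4
eef_pos: [579.8, -38.0, 60.2]
tcp_rot: [-3.141, -0.004, 2.945]
ft_force: [-11.2, 2.3, 14.1]
opening: 0.005
grip_force: 6.9
```

Request:
{"fn": "arm_command", "kwargs": {"targets": [[-1,0,0,0,0],[-2,0,0,0,0],[-3,0,0,0,0]]}}

```text
t: 11.7
eef_pos: [582.4, -38.4, 60.2]
tcp_rot: [-3.141, -0.005, 2.945]
ft_force: [-12.8, 2.1, 15.8]
opening: 0.005
grip_force: 7.8
```

Request:
{"fn": "arm_command", "kwargs": {"targets": [[-1,0,0,0,0],[-2,0,0,0,0],[-3,0,0,0,0]]}}

```text
t: 12.0
eef_pos: [585.4, -39.1, 60.2]
tcp_rot: [-3.141, -0.005, 2.945]
ft_force: [-13.0, 2.0, 14.3]
opening: 0.006
grip_force: 7.5
```

Request:
{"fn": "arm_command", "kwargs": {"targets": [[-1,0,0,0,0],[-2,0,0,0,0],[-3,0,0,0,0]]}}

```text
t: 12.3
eef_pos: [588.4, -39.7, 60.2]
tcp_rot: [-3.141, -0.005, 2.945]
ft_force: [-12.4, 1.4, 14.8]
opening: 0.004
grip_force: 7.2
```

Request:
{"fn": "arm_command", "kwargs": {"targets": [[-1,0,0,0,0],[-2,0,0,0,0],[-3,0,0,0,0]]}}

```text
t: 12.6
eef_pos: [591.4, -40.3, 60.2]
tcp_rot: [-3.141, -0.005, 2.945]
ft_force: [-12.3, 0.8, 13.4]
opening: 0.003
grip_force: 6.9
```

Request:
{"fn": "arm_command", "kwargs": {"targets": [[-1,0,0,0,0],[-2,0,0,0,0]]}}

```text
t: 12.8
eef_pos: [593.5, -40.7, 60.2]
tcp_rot: [-3.141, -0.004, 2.945]
ft_force: [-11.9, 0.8, 13.2]
opening: 0.006
grip_force: 6.7
```

Request:
{"fn": "arm_command", "kwargs": {"targets": [[-1,0,0,0,0],[-2,0,0,0,0]]}}

```text
t: 13.0
eef_pos: [595.5, -41.1, 60.2]
tcp_rot: [-3.141, -0.004, 2.945]
ft_force: [-10.5, 1.7, 12.6]
opening: 0.006
grip_force: 6.6
```

Request:
{"fn": "arm_command", "kwargs": {"targets": [[-1,0,0,0,0],[-2,0,0,0,0]]}}

```text
t: 13.2
eef_pos: [597.3, -41.5, 60.1]
tcp_rot: [-3.141, -0.005, 2.945]
ft_force: [-15.0, 2.3, 13.6]
opening: 0.003
grip_force: 9.9
```

Request:
{"fn": "arm_command", "kwargs": {"targets": [[-1,0,0,0,0],[-1,0,0,0,0]]}}

```text
t: 13.4
eef_pos: [597.3, -41.5, 60.1]
tcp_rot: [-3.141, -0.007, 2.945]
ft_force: [-15.7, 2.4, 16.2]
opening: 0.004
grip_force: 10.1
```

It stopped after 29.9 mm, close to the 30 expected for full travel. One firmer push to be sure.

Request:
{"fn": "arm_command", "kwargs": {"targets": [[-1,0,0,0,0],[-1,0,0,0,0]]}}

```text
t: 13.6
eef_pos: [597.3, -41.5, 60.0]
tcp_rot: [-3.141, -0.009, 2.945]
ft_force: [-20.5, 1.9, 18.3]
opening: 0.006
grip_force: 12.1
```

Request:
{"fn": "arm_command", "kwargs": {"targets": [[-1,0,0,0,0],[-1,0,0,0,0]]}}

```text
t: 13.8
eef_pos: [597.3, -41.5, 60.0]
tcp_rot: [-3.141, -0.011, 2.945]
ft_force: [-24.6, 3.7, 21.2]
opening: 0.003
grip_force: 14.0
```

Hard stop. Easing off, then lifting slowly while watching whether the plate follows past 10 mm depth (z≈62.2).

Request:
{"fn": "arm_command", "kwargs": {"targets": [[2,0,0,0,0],[3.5,0,-0.5,0,0],[3.5,0,-1,0,0]]}}

```text
t: 14.1
eef_pos: [597.3, -41.4, 60.8]
tcp_rot: [-3.141, -0.004, 2.945]
ft_force: [-8.4, 1.2, 4.9]
opening: 0.004
grip_force: 4.7
```

Request:
{"fn": "arm_command", "kwargs": {"targets": [[0,0,-1,0,0],[0,0,-1,0,0]]}}

```text
t: 14.3
eef_pos: [597.3, -41.5, 61.7]
tcp_rot: [-3.141, -0.004, 2.945]
ft_force: [-8.2, 0.9, 6.9]
opening: 0.007
grip_force: 5.1
```

Request:
{"fn": "arm_command", "kwargs": {"targets": [[0,0,-1,0,0],[0,0,-1,0,0]]}}

```text
t: 14.5
eef_pos: [597.3, -41.5, 62.6]
tcp_rot: [-3.141, -0.004, 2.945]
ft_force: [-6.7, 0.4, 5.3]
opening: 0.003
grip_force: 4.8
```

Request:
{"fn": "arm_command", "kwargs": {"targets": [[0,0,-1,0,0],[0,0,-1,0,0]]}}

```text
t: 14.7
eef_pos: [597.3, -41.4, 63.1]
tcp_rot: [-3.141, -0.004, 2.945]
ft_force: [-5.2, 1.3, -0.2]
opening: 0.007
grip_force: 3.0
```

Request:
{"fn": "arm_command", "kwargs": {"targets": [[1,0,0,0,0],[2,0,-0.5,0,0]]}}

```text
t: 14.9
eef_pos: [597.1, -41.4, 64.3]
tcp_rot: [3.142, 0.0, 2.945]
ft_force: [-0.7, 0.2, -0.7]
opening: 0.006
grip_force: 0.0
```

Request:
{"fn": "arm_command", "kwargs": {"targets": [[0,0,-2,0,0],[0,0,-4,0,0]]}}

```text
t: 15.1
eef_pos: [597.3, -41.4, 68.8]
tcp_rot: [3.142, 0.001, 2.945]
ft_force: [-0.3, -0.3, -0.9]
opening: 0.006
grip_force: 0.0
```

The plate stays trapped, with zero force at 68.8. Retreating upwards and looking.

Request:
{"fn": "arm_command", "kwargs": {"targets": [[3,0,-20,0,0],[3,0,-50,0,0],[3,0,-90,0,0],[3,0,-130,0,0],[3,0,-150,0,0]]}}

```text
t: 15.6
eef_pos: [595.0, -40.9, 222.5]
tcp_rot: [3.141, 0.005, 2.945]
ft_force: [0.0, 0.3, -0.1]
opening: 0.005
grip_force: 0.0
```

Request:
{"fn": "arm_command", "kwargs": {"targets": [[45,0,0,0,0],[90,0,0,0,0],[130,30,0,0,0],[130,75,0,0,0],[130,120,0,0,0]]}}

```text
t: 16.1
eef_pos: [489.6, 103.5, 219.7]
tcp_rot: [3.141, 0.002, 2.944]
ft_force: [1.3, 0.6, -0.2]
opening: 0.006
grip_force: 0.0
```

Request:
{"fn": "arm_command", "kwargs": {"targets": [[0,45,0,0,0],[0,90,0,0,0],[0,135,0,0,0],[0,180,0,0,0],[0,180,0,0,0]]}}

```text
t: 16.6
eef_pos: [525.5, 283.2, 218.4]
tcp_rot: [3.14, 0.001, 2.949]
ft_force: [-0.7, -0.6, 0.4]
opening: 0.002
grip_force: 0.0
```

```bash
python3 - <<'E'
from cell import env
import cv2
from h import *
c=env.read_camera("side")["frame"];t=env.read_camera("top")["frame"];print(env.state()["eef_pos"],env.state()["ft_force"])
z=lambda f:cv2.resize(np.ascontiguousarray(f[:,:,::-1]),None,fx=7,fy=7,interpolation=cv2.INTER_CUBIC)
cv2.imwrite("pics/end.png",np.hstack([z(c[170:250,280:335]),z(t[135:215,280:335])]))
E
```

```text
[524.8496003  279.5842274  218.36325319] [-0.45424194 -0.53739147 -0.13189337]
```

View pics/end.png

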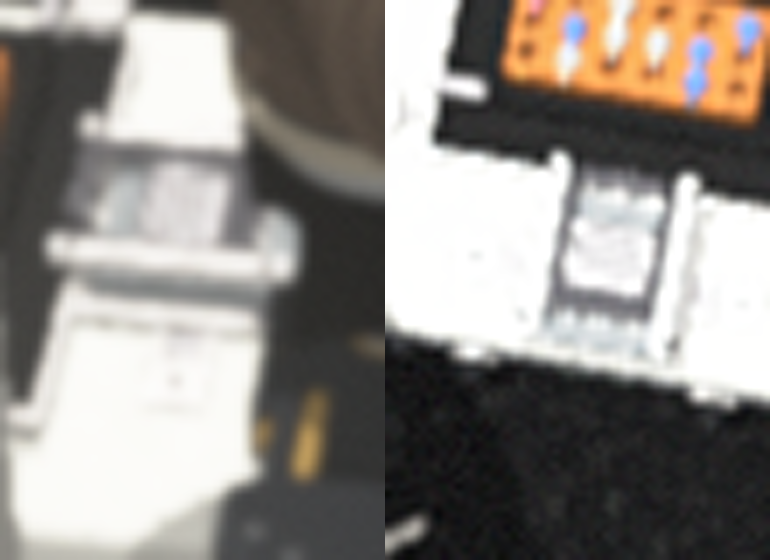

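The final picture shows the keeper drawn back. Its bridge now lies across the plate near (605,300), with the strip in front of it exposed at (600,335), which is about 16 mm of travel. Handing in.

```bash
python3 -c "
from cell import env
print(env.job_done())"
```

```text
the job is handed in; nothing more can be done
None
```

The transport lock is engaged and the job is handed in: the pin is in its socket, and the keeper is slid over to its hard stop (about 16 mm in the last picture). The plunger stayed down when I let go, force on the shaker peaked at about 33 N, and nothing else was touched.

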